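Put four mixed-up lids back on their own vessels

TASK

The four steel vessels came back from washing with every lid on the wrong one. Change the lids round so that the lid with holes is on the flour shaker, the lid with the tongue on the pouring jug with its tongue covering the jug's lip, the plain lid on the square canister and the lid with the spoon notch on the two-eared sauce pot, each seated level and fully home. No mouth is free, so rest a lid on the bare middle of the table, on the robot's side of the spice jar, whenever you need a free place; set lids down without dropping them, leave the vessels standing where they are and the spice jar alone.

Things in the scene. Friction and masses are not known exactly. Their poses are not given: they have to be found in the camera images.
- lid_holes_grip (a point): LID WITH HOLES: two rings of small dark holes round the knob. All four lids: steel, about 0.1 kg, flange 86 mm across, 3 mm thick, upright black knob 24 mm thick and 32 mm high; below the flange a plug 14 mm deep, tapering from 65 to 48 mm wide at its foot, for a 72 mm mouth: it centres itself from some 8 mm off. Every lid fits every mouth. Point: on the knob's axis, 22 mm above the flange, the height to grip; z up.
- lid_tongue_grip (a point): LID WITH TONGUE: a pointed tongue, meant to cover a pouring lip, juts from its edge along the lid's x axis to 62 mm from the middle; the rest as all lids. Point: on the knob's axis, 22 mm above the flange, the height to grip; z up. That is 25 mm above the rim when seated, 39 mm above the table when the lid is stood there on its plug.
- lid_plain_grip (a point): PLAIN LID: a whole round flange without opening, only a fine raised ring near its edge; the rest as all lids. Gripping the knob at this point leaves the finger tips just clear of the flange. Point: on the knob's axis, 22 mm above the flange, the height to grip; z up.
- lid_notch_grip (a point): LID WITH SPOON NOTCH: a round-ended slot, 23 mm wide and widening to 30 mm at the edge, is cut into its edge along the lid's x axis, to 21 mm from the middle; the rest as all lids. Point: on the knob's axis, 22 mm above the flange, the height to grip; z up.
- shaker: FLOUR SHAKER: plain round steel can with one upright loop handle on its side (x axis, reaching 75 mm from the middle) and no lip. Open round mouth 72 mm wide inside, 78 mm outside, its rim level and 95 mm above the table. Loose, about 0.5 kg. Origin: centre of the underside, on the mouth's axis; z up.
- jug: POURING JUG: round steel jug with a pointed pouring lip at the rim (x axis) and an upright loop handle opposite (reaching 75 mm from the middle). Open round mouth 72 mm wide inside, 78 mm outside, its rim level and 95 mm above the table. Loose, about 0.5 kg. Origin: centre of the underside, on the mouth's axis; z up.
- jug_lip (a point): Tip of the jug's pouring lip, 56 mm from the jug's axis along its x axis, level with the rim, 95 mm above the table.
- canister: SQUARE CANISTER: low steel canister, 94 mm square, with a round neck and no handle; shoulder 59 mm high. Open round mouth 72 mm wide inside, 78 mm outside, its rim level and 75 mm above the table. Loose, about 0.5 kg. Origin: centre of the underside, on the mouth's axis; z up.
- pot: SAUCE POT: low round steel pot with two flat loop ears on opposite sides (y axis, reaching 65 mm from the middle). Open round mouth 72 mm wide inside, 78 mm outside, its rim level and 75 mm above the table. Loose, about 0.5 kg. Origin: centre of the underside, on the mouth's axis; z up.
- spice_jar: Bystander: round spice jar with a red cap, 45 mm across, 108 mm high, standing in the middle behind the vessels. Leave it alone. Origin: centre of its underside. The table between it and the robot, 17 cm nearer the robot, is bare for about 20 cm. A wall shelf hangs 0.61 m above the table over all that is more than 0.58 m ahead of the robot: keep tall wrists low or back there.
Not all that is in view belongs to the job. Leave any pink look-alike of the canister alone.

How it is judged:
At the end, for the whole second after the job is handed in: Each lid sits on its own vessel: centred within 8 mm, height within 4 mm of fully home, level within 0.08 rad; the jug lip lies under the tongue, within 18 mm of the tongue's line; vessels upright within 0.05 rad (horizontal distance between lid_holes_grip and shaker below 0.008 m and z of lid_holes_grip in the frame of shaker between 0.116 and 0.124 m and angle between each of lid_holes_grip, lid_tongue_grip, lid_plain_grip, lid_notch_grip's own z axis and vertical below 0.08 rad and horizontal distance between lid_tongue_grip and jug below 0.008 m and z of lid_tongue_grip in the frame of jug between 0.116 and 0.124 m and horizontal distance between lid_plain_grip and canister below 0.008 m and z of lid_plain_grip in the frame of canister between 0.096 and 0.104 m and horizontal distance between lid_notch_grip and pot below 0.008 m and z of lid_notch_grip in the frame of pot between 0.096 and 0.104 m and x of jug_lip in the frame of lid_tongue_grip above 0.045 m and y of jug_lip in the frame of lid_tongue_grip between -0.018 and 0.018 m and angle between each of shaker, jug, canister, pot's own z axis and vertical below 0.05 rad); the robot touches nothing.
It fails at once if a vessel was tipped over or shoved more than 4 cm (angle between any of shaker, jug, canister, pot's own z axis and vertical above 0.35 rad or distance of any of shaker, jug, canister, pot from where it was at the start of the episode above 0.04 m).
It fails at once if the spice jar was moved more than 2 cm or tipped (distance of spice_jar from where it was at the start of the episode above 0.02 m or angle between spice_jar's own z axis and vertical above 0.3 rad).
It fails at once if a lid was dropped (falling free of the fingers faster than 0.9 m/s, about 4 cm) ((linear speed of lid_holes above 0.9 m/s and contact force between the fingers and lid_holes below 0.1 N) or (linear speed of lid_tongue above 0.9 m/s and contact force between the fingers and lid_tongue below 0.1 N) or (linear speed of lid_plain above 0.9 m/s and contact force between the fingers and lid_plain below 0.1 N) or (linear speed of lid_notch above 0.9 m/s and contact force between the fingers and lid_notch below 0.1 N)).
It also fails if it takes over 112 s, if anything falls off the work surface, if the arm or the gripper's body presses on something with over 40 N, if the wrist force passes 120 N, or if a joint passes its speed limit or range.

ROBOT

A 6-joint arm with a two-finger parallel gripper is mounted at the origin on the work surface; the furniture and walls round the work are solid. World frame = base frame: x ahead of the robot, y to its left, z up, the work surface at z = 0. Lengths are in m, angles in rad, forces in N, time in s.
With the tool pointing down it reaches from about 0.325 to 0.9 m from the base axis. Payload 6.1 kg.
Tool frame: the origin (TCP) lies between the finger pads; the fingertips stand 22 mm ahead of it and the grasp point (between the pads) lies 3 mm ahead of it; z points along the fingers, y is the line along which they close (so a half turn about z gives the same grasp; the last joint's range is limited). The gripper opens to 85 mm and grips with 20 to 120 N. Pads are 22 mm wide; open, the fingers measure 114 mm over their backs; the gripper's body (76 mm by 85 mm) begins 54 mm behind the grasp point. The pads swing forward as they close: fully open they stand 13 mm farther back than shut.
Start: joints at [-1.445, 0.22, 1.526, -0, 1.395, -0.126], TCP at [0.156, -0.605, 0.253] pointing down, gripper open.
Joint ranges: [-2.98, 2.98], [-0.91, 2.08], [0.09, 2.57], [-1.24, 4.39], [0.2, 2.65], [-2.68, 2.68]. Speed limits (rad/s): [2.57, 2.57, 3.01, 3.14, 3.14, 3.14].

INTERFACE

Orientations are given as a unit quaternion [w, x, y, z].
In Python, from station import env gives the robot as it stands.
- The arm moves only by the tool step_arm, never from a script. Its arguments are lists of equal length, an entry for each row: "claw": the opening, from 0 (shut) to 1 (fully open); "dp": the shift along the world's x, y, z in mm, a list of three; "yaw": the turn about the world's z in degrees. In form: {"claw": [claw, ...], "dp": [[dx, dy, dz], ...], "yaw": [yaw, ...]}. A call has 1 to 20 rows; each row is the pose to reach, as a shift and turn from the pose commanded when the call began; what a row does not reach only later rows make up. A row lasts 1/12 s, in which the tool goes at most 41.7 mm and 7.16 degrees, less where a joint would pass 70% of its speed; a pose out of reach is approached as far as the arm can. A call with a gripper value outside its range is refused whole. The fingers move at their own pace and stop on an object; "force" is the grip in N (left out, the last holds). Time passes only in rows, so rows that repeat a pose let the fingers close. It gives the time, the measured TCP pose, the force, the opening and the grip force at its end, in the units of the state.
- env.read_state(): the state, without advancing time (a new reading comes with each control period).
- env.read_camera(name): name is "scene" or "top" or "wrist"; returns a dict with "image" (420x560x3 uint8, red, green, blue), "fx", "fy", "cx", "cy" (pixels), "xyz" and "orientation" of the camera in the world. Camera axes: x right, y up, looking along -z (the intrinsics and any distortion apply to the point x, -y, -z); pixel columns grow to the right and rows downward; lengths in m; the calibration is good to about 2 mm. A picture is of the moment at which its call begins. There is no depth.
- env.job_done(): hands the job in; it is judged then, once.
The state is a dict: "clock": time; "q": joint angles; "joint_vel": joint speeds; "joint_efforts": joint torques, N m; "position": TCP position; "orientation": TCP orientation; "wrist_force": force on the tool from outside, world axes, zero at the start; "torque": the same for the moment, N m; "finger_gap": opening from 0.0 (shut) to 1.0 (fully open); "gripper_force": force on a finger pad.
Only numpy, scipy, OpenCV 4.12 (cv2) and the standard library are available. Lean on these libraries where they do the work, as an engineer would, in place of code of your own. Each camera call takes 0.05 s, during which the arm holds its last target. There are 200 camera calls.

## Working session

There is one attempt and no reset: what is moved stays moved. The work goes in short steps, Python scripts to look and compute and a tool call to move; the robot and the scene stay as the last step left them, time stands still between calls to the robot, and variables do not carry over. Pictures are saved under pics/ and viewed, at most 14 in all, crops included, and the job is handed in when it is done.

Besides the shell and the picture viewer there is one more tool, called after "Call:" as name(argument=value, ...), one argument or row to a line, values as JSON. step_arm: Moves the arm, as the interface text tells. Its arguments: {"type":"object","properties":{"claw":{"type":"array","items":{"type":"number"}},"dp":{"type":"array","items":{"type":"array","items":{"type":"number"}}},"yaw":{"type":"array","items":{"type":"number"}},"force":{"type":"number"}},"required":["claw","dp","yaw"]}

```bash
mkdir -p pics; cat > h.py <<'E'
import numpy as np, cv2
from scipy.spatial.transform import Rotation as R
from station import env
def cam(n):
    c=env.read_camera(n); w,x,y,z=c["orientation"]; c["R"]=R.from_quat([x,y,z,w]).as_matrix(); return c
def save(c,f,scale=1): cv2.imwrite(f,cv2.resize(c["image"][:,:,::-1],None,fx=scale,fy=scale))
def plane(c,u,v,z):
    d=c["R"]@np.array([(u-c["cx"])/c["fx"],-(v-c["cy"])/c["fy"],-1]); t=(z-c["xyz"][2])/d[2]; return np.array(c["xyz"])+t*d
def proj(c,p):
    q=c["R"].T@(np.array(p)-c["xyz"]); return c["cx"]+c["fx"]*q[0]/-q[2], c["cy"]-c["fy"]*q[1]/-q[2]
E
python3 - <<'E'
from h import *
import pickle
for n in("top","scene"):
    c=cam(n); save(c,f"pics/{n}0.png",1.4); pickle.dump(c,open(n+".pkl","wb")); print(n,{k:v for k,v in c.items() if k!="image"})
E
```

```text
top {'fx': 398.9803108750634, 'fy': 398.9803108750634, 'cx': 286.9001966102955, 'cy': 214.59737472163678, 'xyz': array([0.17187816, 0.32075971, 1.61350002]), 'orientation': array([-0.58023116, -0.06623081,  0.09062131,  0.80668027]), 'R': array([[-0.31789056,  0.92411821, -0.2120168 ],
       [-0.9481259 , -0.31023915,  0.06934649],
       [-0.00169156,  0.22306321,  0.97480251]])}
scene {'fx': 500.8095200285482, 'fy': 500.8095200285482, 'cx': 278.7624940893593, 'cy': 218.0877688231211, 'xyz': array([0.73651439, 0.98431777, 1.57597209]), 'orientation': array([0.15856699, 0.04307763, 0.25061959, 0.95403912]), 'R': array([[-0.94600166, -0.28096602,  0.16167547],
       [ 0.32415041, -0.82409267,  0.4645404 ],
       [ 0.0027155 ,  0.49186316,  0.87066828]])}
```

View pics/top0.png

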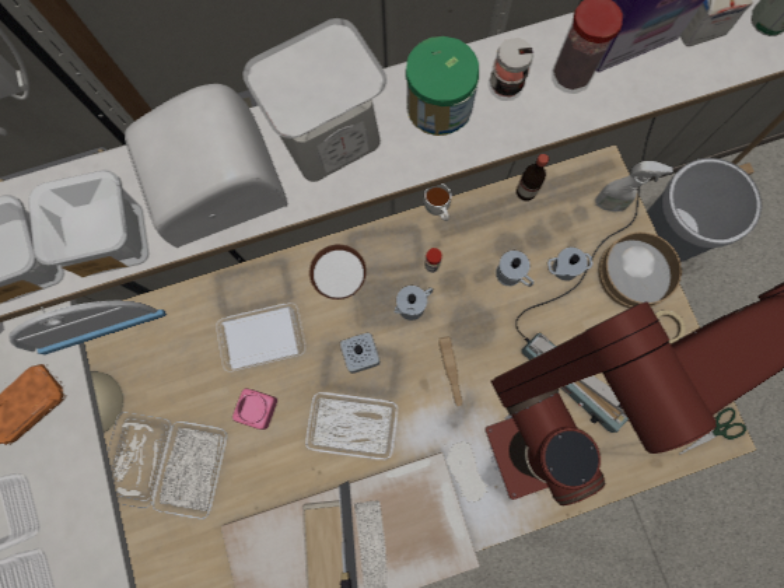

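View pics/scene0.png

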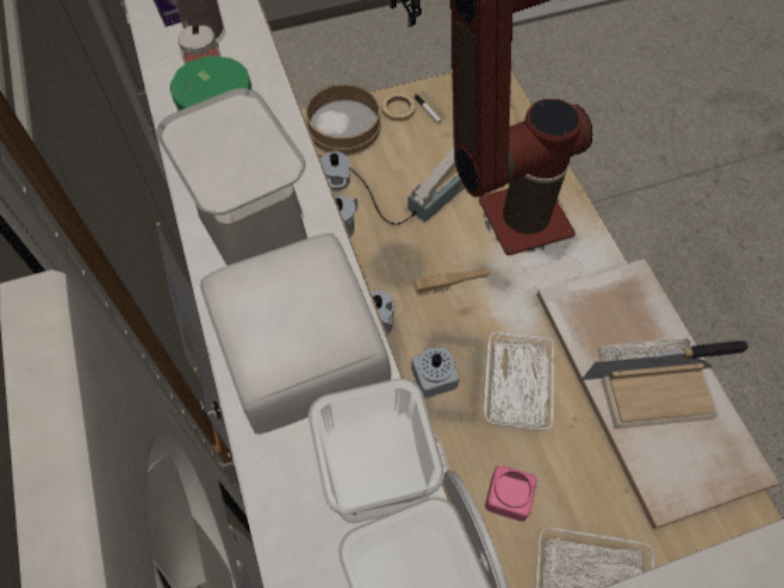

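Top view (x1.4): candidates are the square canister with the holes lid (360,350), vessels at (412,300), (514,266) and (572,263), and the spice jar at (433,257). The pink look-alike at (255,408) is to be left alone. Next I enlarge the four vessels.

```bash
python3 - <<'E'
from h import *
import pickle
c=pickle.load(open("top.pkl","rb"));im=c["image"][:,:,::-1]
t=[]
for n,(u,v) in dict(A=(360,350),B=(412,300),C=(514,266),D=(572,263)).items():
    u=int(u/1.4);v=int(v/1.4); t.append(cv2.resize(im[v-25:v+25,u-33:u+33],(396,300),interpolation=cv2.INTER_CUBIC)); print(n,u-33,v-25)
cv2.imwrite("pics/c1.png",np.vstack([np.hstack(t[:2]),np.hstack(t[2:])]))
for n,(u,v) in dict(A=(360,350),B=(412,300),C=(514,266),D=(572,263),jar=(433,254)).items(): print(n,plane(c,u/1.4,v/1.4,.1))
E
```

```text
A 224 225
B 261 189
C 334 165
D 375 162
A [0.40583735 0.36473766 0.1       ]
B [0.49309168 0.18544503 0.1       ]
C [ 0.494693   -0.11871586  0.1       ]
D [ 0.45083855 -0.27696226  0.1       ]
jar [0.60076613 0.0860098  0.1       ]
```

View pics/c1.png

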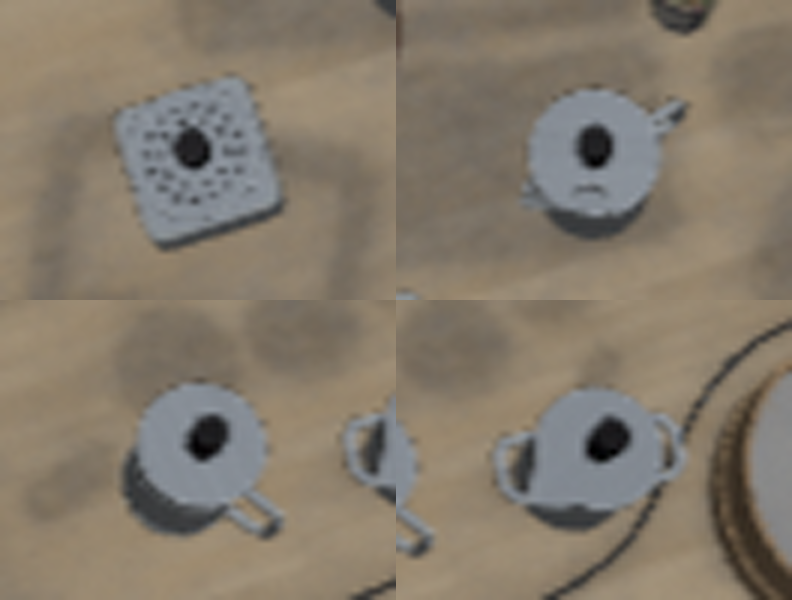

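A (224+193/6, …) is the square canister with the holes lid. B is the jug (lip at lower left, handle at upper right), apparently with the notch lid. C is the shaker (single handle) with what looks like the plain lid, and D is the two-eared pot with what looks like the tongue lid. Next I check with the wrist camera.

Call:
step_arm(
  claw=[0.6,0.6,0.6,0.6,0.6,0.6,0.6,0.6,0.6,0.6,0.6,0.6,0.6,0.6],
  dp=[
    [20,25,10],
    [45,55,20],
    [70,82,30],
    [95,110,40],
    [120,138,47],
    [145,165,47],
    [170,192,47],
    [195,220,47],
    [220,247,47],
    [245,275,47],
    [270,300,47],
    [285,318,47],
    [295,328,47],
    [295,328,47],
  ],
  yaw=[0,0,0,0,0,0,0,0,0,0,0,0,0,0],
  force=40,
)

```text
clock: 1.27
position: [0.4522, -0.2748, 0.2998]
orientation: [-0.001, 0.992, 0.127, 0.0]
wrist_force: [-0.0, 0.2, -0.7]
finger_gap: 0.601
gripper_force: 0.0
```

```bash
python3 - <<'E'
from h import *
c=cam("wrist"); save(c,"pics/w1.png",1); s=env.read_state(); print({k:s[k] for k in("clock","q","position","orientation","wrist_force","finger_gap")}); print({k:v for k,v in c.items() if k!="image"})
for p in ([.451,-.277,.1],[.495,-.119,.12]): print(proj(c,p))
E
```

```text
{'clock': 1.3167, 'q': array([-6.98113240e-01, -3.78059256e-02,  1.71574341e+00, -5.10334727e-05,
        1.46450701e+00,  6.18044591e-01]), 'position': array([ 0.4512612 , -0.27605615,  0.29983746]), 'orientation': array([-2.95774123e-04,  9.91905412e-01,  1.26978232e-01, -3.07518408e-04]), 'wrist_force': array([ 1.30551034,  0.36485256, -0.27863575]), 'finger_gap': 0.6004312242977281}
{'fx': 293.0873257297464, 'fy': 293.0873257297464, 'cx': 283.84165654232777, 'cy': 207.92347882497813, 'xyz': array([ 0.51560179, -0.26008646,  0.4198456 ]), 'orientation': array([ 0.78465121, -0.10362048,  0.0801661 , -0.6059362 ]), 'R': array([[ 2.52829443e-01,  9.34283437e-01,  2.51379657e-01],
       [-9.67510837e-01,  2.44208245e-01,  6.54607792e-02],
       [-2.30063143e-04, -2.59762955e-01,  9.65672385e-01]])}
(np.float64(283.9354376682899), np.float64(191.21471874482353))
(np.float64(138.43288071046177), np.float64(112.35268815939568))
```

View pics/w1.png

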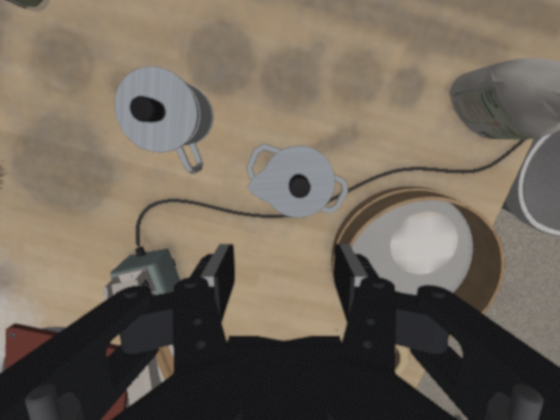

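Wrist view: pot with the tongue lid at (300,186), tongue pointing left to (250,187). Shaker with a whole, plain flange at (158,110). Next I move to where the jug and canister are visible, measuring both lids here first.

```bash
cat >> h.py <<'E'
def knob(c,p,zf):
    """p guess of knob axis; zf flange top height. Returns axis estimates from dark blob (mid height) and from steel flange ellipse."""
    im=c["image"].astype(int); g=im.sum(2)/3
    u,v=proj(c,[p[0],p[1],zf+.016]); 
    m=(g<62).astype(np.uint8)
    n,l,st,ce=cv2.connectedComponentsWithStats(m)
    k=min((i for i in range(1,n) if 15<st[i,4]<4000),key=lambda i:np.hypot(ce[i,0]-u,ce[i,1]-v))
    kp=plane(c,*ce[k],zf+.016); return kp,st[k,4],ce[k],st[k]
def steel(c):
    im=c["image"].astype(int); return ((im[:,:,2]>=im[:,:,0]+2)&(im.sum(2)>300)).astype(np.uint8)
E
python3 - <<'E'
from h import *
c=cam("wrist")
for n,p,zf in(("pot",(.451,-.277),.078),("shaker",(.495,-.119),.098)):
    kp,a,ce,st=knob(c,p,zf); print(n,kp,a,ce,st)
    m=steel(c); 
    e=(np.hypot(*(np.indices(m.shape)[::-1]-np.array(proj(c,[kp[0],kp[1],zf]))[:,None,None]))<60); m=m*e
    cv2.imwrite(f"pics/m_{n}.png",m*255)
    m=cv2.morphologyEx(m,cv2.MORPH_CLOSE,np.ones((9,9)))
    r=cv2.morphologyEx(m,cv2.MORPH_OPEN,cv2.getStructuringElement(cv2.MORPH_ELLIPSE,(45,45)))
    co=max(cv2.findContours(r,0,1)[0],key=cv2.contourArea); (cc,cr)=cv2.minEnclosingCircle(co); el=cv2.fitEllipse(co)
    print(cc,cr,el,plane(c,*el[0],zf), 'r exp', .043*c["fx"]/(c["xyz"][2]-zf))
# tongue: tip
co=[plane(c,250,187,.0765)]
print(co)
E
```

```text
pot [ 0.46015324 -0.29223728  0.094     ] 348 [298.08045977 184.5       ] [289 174  20  22 348]Traceback (most recent call last):
  File "<stdin>", line 10, in <module>
ValueError: max() iterable argument is empty
```

Call:
step_arm(
  claw=[0.6,0.6,0.6,0.6,0.6,0.6,0.6,0.6,0.6,0.6,0.6,0.6,0.6,0.6,0.6,0.6],
  dp=[
    [0,30,0],
    [-10,65,0],
    [-18,105,0],
    [-20,145,0],
    [-20,185,0],
    [-20,225,0],
    [-20,265,0],
    [-20,305,0],
    [-20,345,0],
    [-20,385,0],
    [-20,425,0],
    [-20,465,0],
    [-20,500,0],
    [-20,530,0],
    [-20,550,0],
    [-20,550,0],
  ],
  yaw=[0,0,0,0,0,0,0,0,0,0,0,0,0,0,0,0],
)

```text
clock: 2.7
position: [0.4306, 0.2747, 0.2999]
orientation: [-0.0, 0.992, 0.127, -0.0]
wrist_force: [-1.2, 0.2, -0.2]
finger_gap: 0.597
gripper_force: 0.0
```

```bash
python3 - <<'E'
from h import *
import pickle
c=cam("wrist"); save(c,"pics/w2.png",1); pickle.dump(c,open("w2.pkl","wb")); s=env.read_state(); print(s["clock"],s["q"],s["position"],c["xyz"])
for n,p,zf in(("can",(.406,.365),.078),("jug",(.493,.185),.098)):
    kp,a,ce,st=knob(c,p,zf); print(n,kp,a,ce,st)
E
```

```text
2.75 [ 4.10337166e-01 -8.50592430e-02  1.76081226e+00 -2.70807647e-04
  1.46682790e+00  1.72788910e+00] [0.43076629 0.27302112 0.29982114] [0.49414168 0.28936109 0.41987263]
can [0.40966331 0.36769476 0.094     ] 430 [197.82325581 185.83023256] [185 175  26  23 430]
jug [0.49514588 0.18304972 0.114     ] 522 [383.90613027 154.70689655] [370 144  29  23 522]
```

View pics/w2.png

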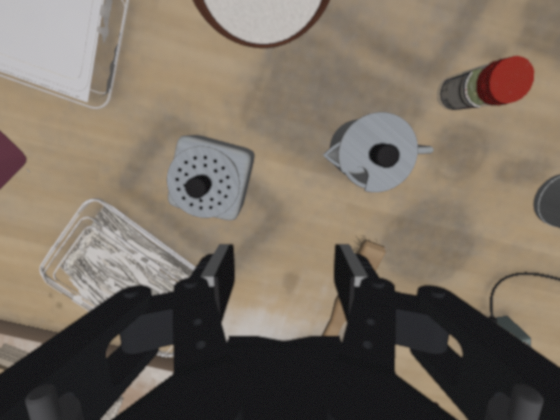

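Wrist view 2: canister with the holes lid, knob at (198,186). Jug with the notch lid: knob (384,155), notch (357,177), pouring lip (326,155), handle (430,150). The spice jar is at (505,80), and a wooden tool starts at (370,245).

```bash
python3 - <<'E'
from h import *
import pickle
t=pickle.load(open("top.pkl","rb")); w=pickle.load(open("w2.pkl","rb")); s=pickle.load(open("scene.pkl","rb"))
for n,p,zf in(("pot",(.459,-.29),.078),("shaker",(.495,-.125),.098),("can",(.4097,.3677),.078),("jug",(.495,.183),.098)):
    kp,a,ce,st=knob(t,p,zf); print("top",n,kp.round(4),a,ce.round(1))
print("lip",plane(w,326,155,.095),"handle",plane(w,431,150,.08),"notch mid",plane(w,355,176,.098), 'jar',plane(t,433/1.4,252/1.4,.108))
for u,v in((443,338),(452,338),(458,403),(470,322)): print(plane(t,u/1.4,v/1.4,.0))
st=[steel(w)[int(v),int(u)] for u,v in((400,130),(170,200))]; print(st, w["image"][130,400],w["image"][200,200])
E
```

```text
top pot [ 0.4613 -0.2887  0.094 ] 35 [409.9 185. ]
top shaker [ 0.4997 -0.1217  0.114 ] 34 [368.1 187.6]
top can [0.4106 0.3697 0.094 ] 28 [255.6 249.5]
top jug [0.4951 0.1869 0.114 ] 28 [293.8 213.1]
lip [0.47898561 0.23770348 0.095     ] handle [0.51375829 0.12103506 0.08      ] notch mid [0.46520593 0.20057288 0.098     ] jar [0.6040689  0.08530531 0.108     ]
[0.37780728 0.1273645  0.        ]
[0.36945339 0.10247081 0.        ]
[0.18818717 0.14921416 0.        ]
[0.39734385 0.03636882 0.        ]
[np.uint8(1), np.uint8(1)] [143 147 153] [61 63 65]
```

Positions agree across views to within 4 mm. Lip length is 56 mm at 106.6° and the tongue is at about 110°, so it needs about -3° of turn. Plan: notch → table (0.45, 0.03); tongue → jug; notch → pot; plain → table; holes → shaker; plain → canister.

Call:
step_arm(
  claw=[0.6,0.6,0.6,0.6,0.6,0.6,0.6,0.6,0.6,0.6,0.6,0.6,0.2,0.1,0.1,0.1,0.1,0.1],
  dp=[
    [15,-20,0],
    [35,-45,0],
    [50,-70,0],
    [62,-86,-10],
    [64,-88,-35],
    [64,-88,-65],
    [64,-88,-95],
    [64,-88,-125],
    [64,-88,-150],
    [64,-88,-165],
    [64,-88,-174],
    [64,-88,-175],
    [64,-88,-175],
    [64,-88,-175],
    [64,-88,-175],
    [64,-88,-175],
    [64,-88,-175],
    [64,-88,-175],
  ],
  yaw=[0,0,0,0,0,0,0,0,0,0,0,0,0,0,0,0,0,0],
  force=40,
)

```text
clock: 4.25
position: [0.496, 0.1847, 0.1271]
orientation: [0.0, 0.992, 0.126, 0.002]
wrist_force: [0.3, -2.0, 5.6]
finger_gap: 0.265
gripper_force: 39.8
```

Call:
step_arm(
  claw=[0.1,0.1,0.1,0.1,0.1,0.1,0.1,0.1,0.1,0.1,0.1,0.1,0.1,0.1,0.1,0.1],
  dp=[
    [0,0,5],
    [0,0,20],
    [0,0,40],
    [0,-10,55],
    [-10,-35,60],
    [-20,-65,60],
    [-28,-95,55],
    [-38,-125,40],
    [-43,-145,15],
    [-45,-155,-15],
    [-45,-155,-40],
    [-45,-155,-60],
    [-45,-155,-72],
    [-45,-155,-78],
    [-45,-155,-80],
    [-45,-155,-80],
  ],
  yaw=[0,0,0,0,0,0,0,0,0,0,0,0,0,0,0,0],
)

```text
clock: 5.58
position: [0.4497, 0.03, 0.0458]
orientation: [-0.0, 0.992, 0.126, -0.0]
wrist_force: [0.0, -0.4, -0.7]
finger_gap: 0.268
gripper_force: 40.2
```

Call:
step_arm(
  claw=[0.1,0.1,0.6,0.6,0.6,0.6,0.6,0.6,0.6,0.6,0.6,0.6],
  dp=[
    [0,0,-2],
    [0,0,-2],
    [0,0,-2],
    [0,0,-2],
    [0,0,-2],
    [0,0,-2],
    [0,0,10],
    [0,0,40],
    [0,0,75],
    [0,0,110],
    [0,0,145],
    [0,0,160],
  ],
  yaw=[0,0,0,0,0,0,0,0,0,0,0,0],
)

```text
clock: 6.58
position: [0.4518, 0.0296, 0.2104]
orientation: [0.001, 0.992, 0.126, 0.003]
wrist_force: [2.1, 0.3, 0.5]
finger_gap: 0.602
gripper_force: 0.0
```

```bash
python3 - <<'E'
from h import *
import pickle
c=cam("wrist"); pickle.dump(c,open("w3.pkl","wb")); save(c,"pics/w3.png"); print(env.read_state()["position"])
for n,p,zf in(("notch",(.45,.03),.017),):print(n,knob(c,p,zf))
for n,p,zf in(("sh",(.499,-.125),.098),("jug",(.495,.184),.1)): print(n,proj(c,[*p,zf]))
E
```

```text
[0.45293053 0.02947313 0.2119181 ]
notch (array([0.44899645, 0.02718407, 0.033     ]), np.int32(422), array([283.08530806, 198.16113744]), array([273, 186,  21,  25, 422], dtype=int32))
sh (np.float64(478.20530357396314), np.float64(203.13539379186327))
jug (np.float64(94.93627442397596), np.float64(108.79974038745648))
```

View pics/w3.png

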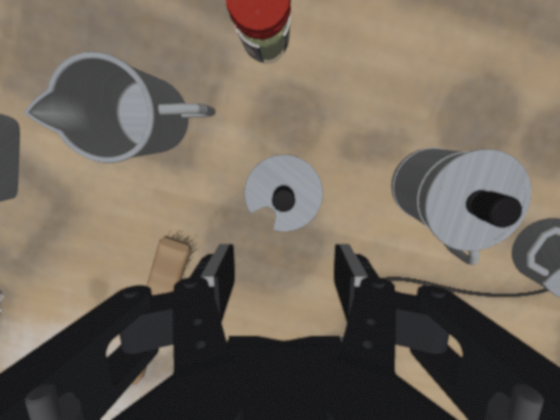

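The notch lid stands on the table: knob (283,198), notch at lower left. The open jug's mouth is centred near (102,107). Next I measure the mouth.

```bash
python3 - <<'E'
from h import *
import pickle
c=pickle.load(open("w3.pkl","rb"))
g=cv2.cvtColor(c["image"],cv2.COLOR_RGB2GRAY)
# radial search for outermost bright rim -> ellipse fit on rim plane
P=[]
ctr=np.array([.495,.184])
for a in np.radians(np.arange(0,360,6)):
    rs=np.arange(.028,.050,.0005)
    vals=np.array([g[int(round(v)),int(round(u))] for u,v in (proj(c,[ctr[0]+r*np.cos(a),ctr[1]+r*np.sin(a),.095]) for r in rs)],float)
    P.append((int(np.degrees(a).round()),[int(x) for x in vals[::3]]))
e=cv2.Canny(g,60,140)
ys,xs=np.nonzero(e); Q=np.array([plane(c,x,y,.095)[:2] for x,y in zip(xs,ys)])
from scipy.optimize import least_squares
for r0 in(.036,.039):
    f=lambda p:np.hypot(*(Q[np.hypot(*(Q-ctr).T)<.055]-p).T)-r0
    s=least_squares(f,ctr+[.0,-.004],loss="cauchy",f_scale=.0007); print(r0,s.x,(abs(s.fun)<.5).sum(),(abs(f(s.x))<.001).sum())
print(plane(c,102,107,.095),'lip',plane(c,27,112,.095),"handle",plane(c,212,111,.085))
print(knob(c,(.499,-.125),.098))
E
```

```text
0.036 [0.49740324 0.17982841] 803 145
0.039 [0.49581885 0.18204058] 803 222
[0.49723105 0.18195028 0.095     ] lip [0.47931061 0.236951   0.095     ] handle [0.51530184 0.10276456 0.085     ]
(array([ 0.49977789, -0.12657789,  0.114     ]), np.int32(1411), array([493.98866052, 207.64776754]), array([ 467,  191,   54,   36, 1411], dtype=int32))
```

Call:
step_arm(
  claw=[0.6,0.6,0.6,0.6,0.6,0.6,0.6,0.6,0.6,0.6,0.6,0.6,0.6,0.6,0.2,0.1,0.1,0.1,0.1],
  dp=[
    [0,-20,5],
    [0,-55,10],
    [0,-95,10],
    [0,-135,10],
    [2,-175,10],
    [5,-215,10],
    [8,-255,5],
    [10,-290,-5],
    [11,-312,-20],
    [11,-320,-45],
    [11,-320,-70],
    [11,-320,-88],
    [11,-320,-98],
    [11,-320,-100],
    [11,-320,-100],
    [11,-320,-100],
    [11,-320,-100],
    [11,-320,-100],
    [11,-320,-100],
  ],
  yaw=[0,0,0,0,0,0,0,0,0,0,0,0,0,0,0,0,0,0,0],
)

```text
clock: 8.22
position: [0.4616, -0.2908, 0.1068]
orientation: [0.001, 0.992, 0.126, 0.001]
wrist_force: [-0.4, 0.2, 2.9]
finger_gap: 0.265
gripper_force: 39.7
```

Call:
step_arm(
  claw=[0.1,0.1,0.1,0.1,0.1,0.1,0.1,0.1,0.1,0.1,0.1,0.1,0.1,0.1,0.1,0.1,0.1,0.1,0.1],
  dp=[
    [0,0,5],
    [0,0,25],
    [0,0,55],
    [0,0,90],
    [-10,15,115],
    [-20,50,120],
    [-25,90,120],
    [-25,130,120],
    [-25,170,120],
    [-25,210,120],
    [-20,250,120],
    [-10,290,120],
    [5,330,120],
    [15,370,110],
    [25,410,95],
    [32,445,80],
    [35,465,70],
    [35,474,65],
    [35,474,65],
  ],
  yaw=[0,0,0,0,0,0,0,0,-1,-2,-3,-3,-3,-3,-3,-3,-3,-3,-3],
)

```text
clock: 9.8
position: [0.4944, 0.1852, 0.1689]
orientation: [0.0, 0.995, 0.101, -0.002]
wrist_force: [-0.6, -0.5, -1.4]
finger_gap: 0.268
gripper_force: 39.5
```

```bash
python3 - <<'E'
from h import *
c=cam("wrist"); save(c,"pics/w4.png"); print(env.read_state()["position"])
print(proj(c,[.479,.2385,.095]),proj(c,[.496,.184,.095]))
E
```

```text
[0.49496331 0.18389358 0.16984746]
(np.float64(202.18391701733307), np.float64(231.46405840146934)) (np.float64(283.31574618557875), np.float64(223.71969708428878))
```

View pics/w4.png

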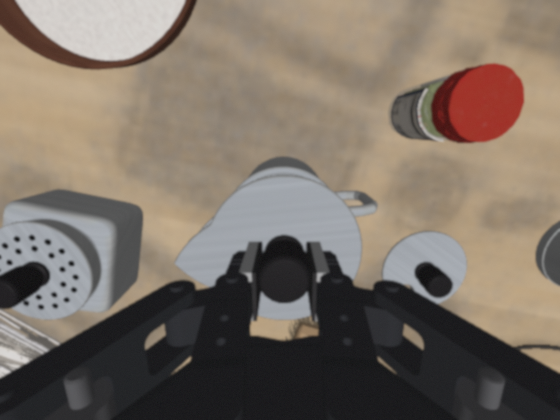

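The tongue lid is held over the jug, with the tongue tip at (177,263) parallel to the lip direction. Next I lower and release it.

Call:
step_arm(
  claw=[0.1,0.1,0.1,0.1,0.1,0.1,0.6,0.6,0.6,0.6,0.6,0.6,0.6,0.6],
  dp=[
    [0,0,-12],
    [0,0,-25],
    [0,0,-35],
    [0,0,-41],
    [0,0,-45],
    [0,0,-45],
    [0,0,-45],
    [0,0,-45],
    [0,0,-45],
    [0,0,-45],
    [0,0,-30],
    [0,0,0],
    [0,0,25],
    [0,0,35],
  ],
  yaw=[0,0,0,0,0,0,0,0,0,0,0,0,0,0],
)

```text
clock: 11.02
position: [0.4975, 0.184, 0.209]
orientation: [-0.0, 0.995, 0.1, 0.003]
wrist_force: [0.5, 0.5, 0.9]
finger_gap: 0.601
gripper_force: 0.0
```

```bash
python3 - <<'E'
from h import *
c=cam("wrist"); save(c,"pics/w5.png"); s=env.read_state(); print(s["position"])
print(knob(c,(.496,.184),.098),knob(c,(.45,.03),.017))
E
```

```text
[0.49802263 0.18413658 0.20978845]
(array([0.49515366, 0.181846  , 0.114     ]), np.int32(889), array([283.52530934, 221.06299213]), array([269, 203,  30,  37, 889], dtype=int32)) (array([0.4493631 , 0.02640611, 0.033     ]), np.int32(553), array([413.49005425, 264.7034358 ]), array([399, 251,  30,  28, 553], dtype=int32))
```

View pics/w5.png

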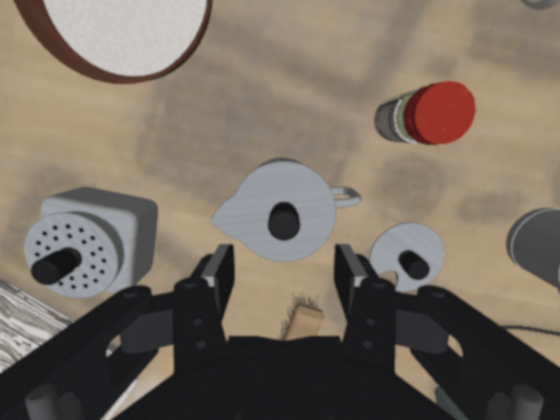

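The tongue lid sits level on the jug at (285,213), tongue opposite the handle and covering the lip. Next is the notch lid on the table.

Call:
step_arm(
  claw=[0.6,0.6,0.6,0.6,0.6,0.6,0.6,0.6,0.6,0.6,0.6,0.6,0.2,0.1,0.1,0.1,0.1],
  dp=[
    [-10,-25,0],
    [-20,-60,0],
    [-30,-95,0],
    [-40,-128,-5],
    [-45,-150,-20],
    [-46,-154,-50],
    [-46,-154,-85],
    [-46,-154,-120],
    [-46,-154,-145],
    [-46,-154,-157],
    [-46,-154,-161],
    [-46,-154,-161],
    [-46,-154,-161],
    [-46,-154,-161],
    [-46,-154,-161],
    [-46,-154,-161],
    [-46,-154,-161],
  ],
  yaw=[0,0,0,0,0,0,0,0,0,0,0,0,0,0,0,0,0],
)

```text
clock: 12.48
position: [0.451, 0.0296, 0.0456]
orientation: [0.0, 0.995, 0.1, 0.001]
wrist_force: [-0.2, -0.4, 4.8]
finger_gap: 0.268
gripper_force: 39.5
```

Call:
step_arm(
  claw=[0.1,0.1,0.1,0.1,0.1,0.1,0.1,0.1,0.1,0.1,0.1,0.1,0.1,0.1,0.1,0.1,0.1,0.1,0.1,0.1],
  dp=[
    [0,0,8],
    [0,0,35],
    [0,0,75],
    [0,0,115],
    [-5,-10,150],
    [-15,-40,172],
    [-20,-80,176],
    [-22,-120,176],
    [-22,-160,176],
    [-15,-200,176],
    [-5,-240,170],
    [5,-280,150],
    [10,-308,125],
    [11,-320,105],
    [11,-320,88],
    [11,-320,75],
    [11,-320,66],
    [11,-320,62],
    [11,-320,61],
    [11,-320,61],
  ],
  yaw=[0,0,0,0,0,0,0,0,0,0,0,0,0,0,0,0,0,0,0,0],
)

```text
clock: 14.15
position: [0.461, -0.2904, 0.1066]
orientation: [0.0, 0.995, 0.1, 0.0]
wrist_force: [-2.5, 0.9, 3.0]
finger_gap: 0.269
gripper_force: 39.8
```

Call:
step_arm(
  claw=[0.6,0.6,0.6,0.6,0.6,0.6,0.6,0.6,0.6],
  dp=[
    [0,0,0],
    [0,0,0],
    [0,0,0],
    [0,0,0],
    [0,0,15],
    [0,0,45],
    [0,0,80],
    [0,0,100],
    [0,0,100],
  ],
  yaw=[0,0,0,0,0,0,0,0,0],
)

```text
clock: 14.9
position: [0.4632, -0.2923, 0.2113]
orientation: [0.004, 0.995, 0.1, 0.003]
wrist_force: [1.2, -0.7, 0.8]
finger_gap: 0.599
gripper_force: 0.0
```

```bash
python3 - <<'E'
from h import *
c=cam("wrist"); save(c,"pics/w6.png"); s=env.read_state(); print(s["position"],s["clock"])
print(knob(c,(.461,-.290),.078),knob(c,(.4995,-.1245),.098))
E
```

```text
[ 0.4622363  -0.29152486  0.20855614] 14.95
(array([ 0.45885599, -0.29271218,  0.094     ]), np.int32(724), array([279.92955801, 215.18646409]), array([267, 199,  27,  33, 724], dtype=int32)) (array([ 0.49962608, -0.12327394,  0.114     ]), np.int32(1725), array([ 56.82376812, 123.94492754]), array([  27,  107,   62,   35, 1725], dtype=int32))
```

View pics/w6.png

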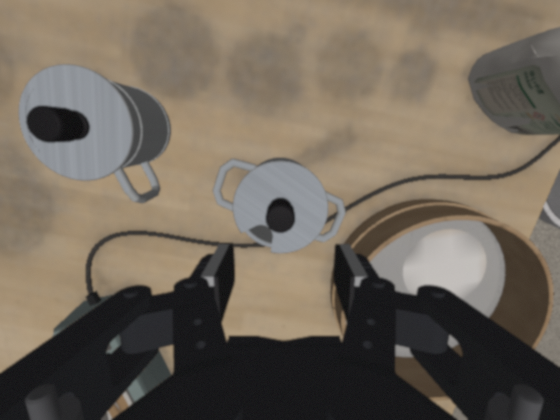

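The notch lid sits level on the pot at (280,205). The shaker at (80,122) carries the plain lid (whole flange). Next I pick up that lid.

Call:
step_arm(
  claw=[0.6,0.6,0.6,0.6,0.6,0.6,0.6,0.6,0.6,0.6,0.6,0.6,0.2,0.1,0.1,0.1,0.1],
  dp=[
    [5,25,5],
    [15,60,5],
    [23,100,5],
    [32,138,0],
    [37,160,-10],
    [38,165,-25],
    [38,165,-45],
    [38,165,-62],
    [38,165,-74],
    [38,165,-79],
    [38,165,-80],
    [38,165,-80],
    [38,165,-80],
    [38,165,-80],
    [38,165,-80],
    [38,165,-80],
    [38,165,-80],
  ],
  yaw=[0,0,0,0,0,0,0,0,0,0,0,0,0,0,0,0,0],
)

```text
clock: 16.37
position: [0.4996, -0.1257, 0.1266]
orientation: [0.001, 0.995, 0.099, 0.001]
wrist_force: [-0.3, -1.9, 6.3]
finger_gap: 0.27
gripper_force: 39.7
```

Call:
step_arm(
  claw=[0.1,0.1,0.1,0.1,0.1,0.1,0.1,0.1,0.1,0.1,0.1,0.1,0.1,0.1,0.1,0.1],
  dp=[
    [0,0,5],
    [0,0,20],
    [0,0,40],
    [0,10,55],
    [-10,35,60],
    [-20,65,60],
    [-30,95,55],
    [-40,125,40],
    [-46,145,15],
    [-49,155,-15],
    [-49,155,-40],
    [-49,155,-60],
    [-49,155,-72],
    [-49,155,-79],
    [-49,155,-81],
    [-49,155,-81],
  ],
  yaw=[0,0,0,0,0,0,0,0,0,0,0,0,0,0,0,0],
)

```text
clock: 17.7
position: [0.4495, 0.0299, 0.0447]
orientation: [-0.0, 0.995, 0.1, -0.001]
wrist_force: [-0.9, 0.8, -2.1]
finger_gap: 0.267
gripper_force: 40.9
```

Call:
step_arm(
  claw=[0.1,0.6,0.6,0.6,0.6,0.6,0.6,0.6,0.6,0.6,0.6],
  dp=[
    [0,0,-1],
    [0,0,-1],
    [0,0,-1],
    [0,0,-1],
    [0,0,-1],
    [0,0,10],
    [0,0,40],
    [0,0,80],
    [0,0,120],
    [0,0,150],
    [0,0,161],
  ],
  yaw=[0,0,0,0,0,0,0,0,0,0,0],
)

```text
clock: 18.62
position: [0.4524, 0.0295, 0.2117]
orientation: [0.001, 0.995, 0.1, 0.004]
wrist_force: [1.2, -0.1, -0.1]
finger_gap: 0.599
gripper_force: 0.0
```

```bash
python3 - <<'E'
from h import *
c=cam("wrist"); save(c,"pics/w7.png")
print(knob(c,(.45,.030),.017)[0]); g=cv2.cvtColor(c["image"],cv2.COLOR_RGB2GRAY)
from scipy.optimize import least_squares
ctr=np.array([.4995,-.1255]); e=cv2.Canny(g,60,140); ys,xs=np.nonzero(e); Q=np.array([plane(c,x,y,.095)[:2] for x,y in zip(xs,ys)]); Q=Q[np.hypot(*(Q-ctr).T)<.055]
for r0 in(.036,.039):
    s=least_squares(lambda p:np.hypot(*(Q-p).T)-r0,ctr,loss="cauchy",f_scale=.0007); print(r0,s.x)
E
```

```text
[0.44925457 0.02743128 0.033     ]
0.036 [ 0.49986246 -0.11918452]
0.039 [ 0.49909766 -0.12092039]
```

Call:
step_arm(
  claw=[0.6,0.6,0.6,0.6,0.6,0.6,0.6,0.6,0.6,0.6,0.6,0.6,0.6,0.6,0.2,0.1,0.1,0.1,0.1],
  dp=[
    [-5,20,5],
    [-15,55,8],
    [-20,95,8],
    [-25,135,8],
    [-30,175,8],
    [-34,215,8],
    [-36,255,5],
    [-38,295,0],
    [-40,325,-15],
    [-40,339,-40],
    [-40,339,-68],
    [-40,339,-88],
    [-40,339,-98],
    [-40,339,-100],
    [-40,339,-100],
    [-40,339,-100],
    [-40,339,-100],
    [-40,339,-100],
    [-40,339,-100],
  ],
  yaw=[0,0,0,0,0,0,0,0,0,0,0,0,0,0,0,0,0,0,0],
)

```text
clock: 20.25
position: [0.4107, 0.3691, 0.1068]
orientation: [-0.001, 0.995, 0.099, 0.001]
wrist_force: [1.2, -0.1, 3.7]
finger_gap: 0.265
gripper_force: 39.7
```

Call:
step_arm(
  claw=[0.1,0.1,0.1,0.1,0.1,0.1,0.1,0.1,0.1,0.1,0.1,0.1,0.1,0.1,0.1,0.1,0.1,0.1,0.1,0.1],
  dp=[
    [0,0,5],
    [0,0,25],
    [0,0,55],
    [0,0,90],
    [0,-15,115],
    [0,-50,120],
    [2,-90,120],
    [5,-130,120],
    [8,-170,120],
    [12,-210,120],
    [18,-250,120],
    [26,-290,120],
    [38,-330,120],
    [52,-368,120],
    [66,-405,110],
    [78,-440,95],
    [86,-470,80],
    [89,-488,68],
    [89,-492,65],
    [89,-492,65],
  ],
  yaw=[0,0,0,0,0,0,0,0,0,0,0,0,0,0,0,0,0,0,0,0],
)

```text
clock: 21.92
position: [0.4977, -0.124, 0.1693]
orientation: [-0.001, 0.995, 0.098, -0.001]
wrist_force: [0.8, 0.5, -0.5]
finger_gap: 0.267
gripper_force: 39.6
```

Call:
step_arm(
  claw=[0.1,0.1,0.1,0.1,0.1,0.1,0.6,0.6,0.6,0.6,0.6,0.6,0.6,0.6],
  dp=[
    [0,0,-12],
    [0,0,-25],
    [0,0,-35],
    [0,0,-41],
    [0,0,-45],
    [0,0,-45],
    [0,0,-45],
    [0,0,-45],
    [0,0,-45],
    [0,0,-45],
    [0,0,-30],
    [0,0,0],
    [0,0,25],
    [0,0,35],
  ],
  yaw=[0,0,0,0,0,0,0,0,0,0,0,0,0,0],
)

```text
clock: 23.08
position: [0.5004, -0.1239, 0.209]
orientation: [0.001, 0.995, 0.1, 0.002]
wrist_force: [0.1, -0.9, 0.8]
finger_gap: 0.597
gripper_force: 0.0
```

```bash
python3 - <<'E'
from h import *
c=cam("wrist"); save(c,"pics/w8.png"); s=env.read_state(); print(s["position"],s["clock"])
print(knob(c,(.4995,-.123),.098)[0])
E
```

```text
[ 0.5009043  -0.12414659  0.20975726] 23.1333
[ 0.49781918 -0.12485992  0.114     ]
```

View pics/w8.png

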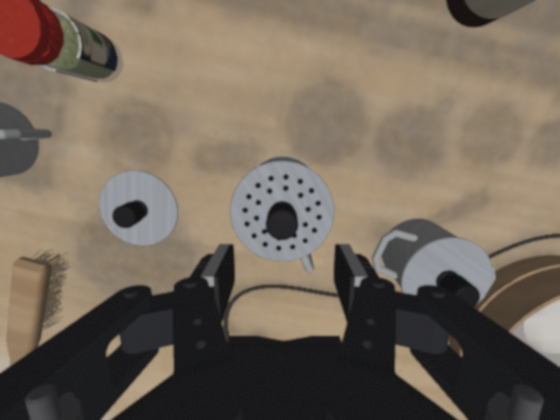

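The holes lid sits level on the shaker at (283,212), and the plain lid waits on the table at (138,207). Next: plain lid → canister.

Call:
step_arm(
  claw=[0.6,0.6,0.6,0.6,0.6,0.6,0.6,0.6,0.6,0.6,0.6,0.6,0.2,0.1,0.1,0.1,0.1],
  dp=[
    [-10,25,3],
    [-22,60,3],
    [-34,95,0],
    [-44,128,-5],
    [-49,150,-20],
    [-49,153,-50],
    [-49,153,-85],
    [-49,153,-120],
    [-49,153,-145],
    [-49,153,-157],
    [-49,153,-161],
    [-49,153,-161],
    [-49,153,-161],
    [-49,153,-161],
    [-49,153,-161],
    [-49,153,-161],
    [-49,153,-161],
  ],
  yaw=[0,0,0,0,0,0,0,0,0,0,0,0,0,0,0,0,0],
)

```text
clock: 24.55
position: [0.4509, 0.0296, 0.0456]
orientation: [0.0, 0.995, 0.1, 0.001]
wrist_force: [0.2, 0.2, 5.3]
finger_gap: 0.265
gripper_force: 39.5
```

Call:
step_arm(
  claw=[0.1,0.1,0.1,0.1,0.1,0.1,0.1,0.1,0.1,0.1,0.1,0.1,0.1,0.1,0.1,0.1,0.1,0.1,0.1,0.1],
  dp=[
    [0,0,8],
    [0,0,35],
    [0,0,75],
    [0,0,115],
    [-10,10,150],
    [-25,40,176],
    [-40,80,180],
    [-48,120,180],
    [-48,160,180],
    [-46,200,180],
    [-43,240,175],
    [-41,280,160],
    [-40,318,135],
    [-40,336,110],
    [-40,339,90],
    [-40,339,75],
    [-40,339,66],
    [-40,339,62],
    [-40,339,61],
    [-40,339,61],
  ],
  yaw=[0,0,0,0,0,0,0,0,0,0,0,0,0,0,0,0,0,0,0,0],
)

```text
clock: 26.22
position: [0.4101, 0.3688, 0.1067]
orientation: [-0.0, 0.995, 0.099, 0.0]
wrist_force: [-0.6, 0.5, 1.2]
finger_gap: 0.265
gripper_force: 39.8
```

Call:
step_arm(
  claw=[0.6,0.6,0.6,0.6,0.6,0.6,0.6,0.6,0.6],
  dp=[
    [0,0,0],
    [0,0,0],
    [0,0,0],
    [0,0,0],
    [0,0,15],
    [0,0,45],
    [0,0,80],
    [0,0,100],
    [0,0,100],
  ],
  yaw=[0,0,0,0,0,0,0,0,0],
)

```text
clock: 26.97
position: [0.4125, 0.3705, 0.2115]
orientation: [-0.002, 0.995, 0.1, 0.004]
wrist_force: [0.1, 0.4, -0.3]
finger_gap: 0.603
gripper_force: 0.0
```

```bash
python3 - <<'E'
from h import *
c=cam("wrist"); save(c,"pics/w9.png"); t=cam("top"); save(t,"pics/t9.png",1.4); s=env.read_state(); print(s["position"],s["clock"])
print(knob(c,(.41,.369),.078)[0])
E
```

```text
[0.41026768 0.36898229 0.20632283] 27.0667
[0.40827876 0.36646983 0.094     ]
```

View pics/w9.png

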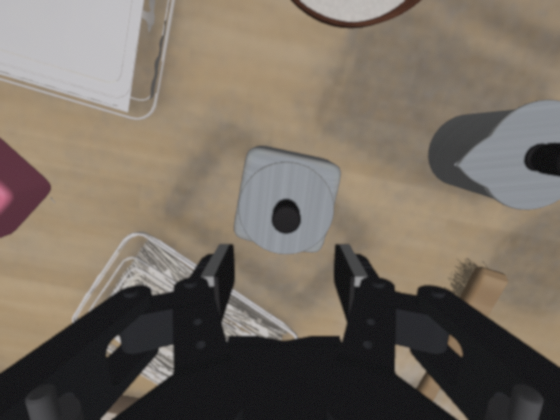

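View pics/t9.png

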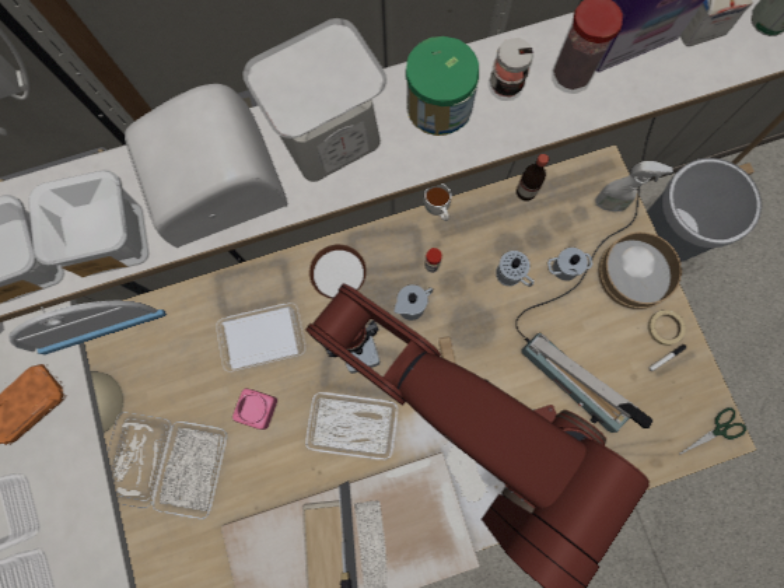

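The plain lid sits on the canister at (286,207), and the top view shows all four lids on their own vessels with everything standing in place. I'm handing in the job.

```bash
python3 -c "
from station import env
print(env.job_done())"
```

```text
the job is handed in; nothing more can be done
None
```

All four lids are on their own vessels, with the tongue covering the jug's lip. The camera checks showed each lid seated level, and the job was handed in at about 27 s of the 112 s allowed; no verdict came back.

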